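Re-pin the sliding iron stand at its second locking hole

ROBOT

A 6-joint arm with a two-finger parallel gripper is mounted at the origin on a cart in front of the work surface, level with it; the furniture and walls round the work are solid. World frame = base frame: x ahead of the robot, y to its left, z up, the work surface at z = 0. Lengths are in m, angles in rad, forces in N, time in s.
With the tool pointing down it reaches from about 0.25 to 0.775 m from the base axis. Payload 4 kg.
Tool frame: the origin (TCP) lies midway between the tips of the shut fingers; the grasp point (between the pads) lies 19 mm behind it; z points along the fingers, y is the direction in which the jaws open and shut (so a half turn about z gives the same grasp; the last joint's range is limited). The gripper opens to 94 mm and grips with 3 to 60 N. Pads are 16 mm wide; open, the fingers measure 119 mm over their backs; the gripper's body (75 mm by 177 mm) begins 78 mm behind the grasp point.
Start: joints at [-1.313, 0.087, 1.371, -0, 1.684, -0.103], TCP at [0.194, -0.515, 0.18] pointing down, gripper open.
Joint ranges: [-3.1, 3.1], [-0.76, 2.03], [0.27, 2.55], [-1.08, 4.22], [0.17, 2.65], [-2.57, 2.57]. Speed limits (rad/s): [2.79, 2.79, 3.14, 3.14, 3.14, 3.14].

INTERFACE

Orientations are given as [roll, pitch, yaw] about the fixed x, y, z axes, in that order (R = Rz(yaw) Ry(pitch) Rx(roll)).
In Python, from bench import robot, cams gives the robot as it stands.
- The arm moves only by the tool step_arm, never from a script. Its argument "plan" is a list that holds one entry, the list of rows, each a list of 5 numbers: the shift along the world's x, y, z in mm, then the turn about the world's z in rad, then the opening in per cent of the stroke, from 0 (shut) to 100 (fully open). In form: [[[tx, ty, tz, turn, fingers], ...]]. A call has 1 to 8 rows; each row is the pose to reach, as a shift and turn from the pose commanded when the call began; what a row does not reach only later rows make up. A row lasts 1/12 s, in which the tool goes at most 41.7 mm and 7.16 degrees, less where a joint would pass 70% of its speed; a pose out of reach is approached as far as the arm can. A call with a gripper value outside its range is refused whole. The fingers move at their own pace and stop on an object; the grip force is fixed at half the most. Time passes only in rows, so rows that repeat a pose let the fingers close. It gives the time, the measured TCP pose, the force and the opening at its end, in the units of the state.
- robot.get_obs(): the state, without advancing time (a new reading comes with each control period).
- cams.snapshot(name): name is "scene" or "top" or "wrist"; returns a dict with "frame" (384x512x3 uint8, red, green, blue), "camera_matrix" (3x3 intrinsics, pixels), "origin" and "attitude" of the camera in the world; the wrist camera has in their place "T_tool_cam" (4x4, takes a point from camera to tool coordinates, whose origin is the TCP and whose axes are the flange's). Camera axes: x right, y down, z forward; pixel columns grow to the right and rows downward; lengths in m; the calibration is good to about 2 mm. A picture is of the moment at which its call begins: read the wrist's pose just before it. There is no depth.
- robot.close_job(): hands the job in, once; it reports no verdict.
The state is a dict: "time": time; "joint_positions": joint angles; "qvel": joint speeds; "joint_torque": joint torques, N m; "tool_pos": TCP position; "ee_rot": TCP orientation; "wrist_force": force on the tool from outside, world axes, zero at the start; "wrist_torque": the same for the moment, N m; "width": finger opening in m.
Only numpy, scipy, OpenCV 4.12 (cv2) and the standard library are available. Lean on these libraries where they do the work, as an engineer would, in place of code of your own. Each camera call takes 0.05 s, during which the arm holds its last target. There are 200 camera calls.

TASK

The sliding iron stand on the worktop is locked to its track by a quick-release pin. Pull the pin up against its detent until it clears the track, slide the stand along the track, the way its tray points, to the second locking hole (its plate is adjustable and hidden under the stand, so feel for it gently with the pin tip; never press or pull harder than about 30 N), and push the pin through both until it clicks fully home. Then let go, and leave the things standing around undisturbed.

Things in the scene. Friction and masses are not known exactly. Their poses are not given: they have to be found in the camera images.
- track: Steel channel screwed to the worktop, 64 mm wide, 330 mm long, 24 mm high; origin at the centre of its underside, y along it, z up. Locking holes 16 mm wide lie on its centre line: the first at y = -60 mm, the second (in an adjustable plate clamped under the stand, not measured, new each time) 52 to 88 mm from it in +y. Between them flat steel, 23 mm above the worktop; holes end at 4 mm.
- stand (a joint): Travel (m) of the aluminium iron stand along the track: 0 at the first hole, growing to the track's +y, range -0.001 to 0.105; about 1.5 N of friction holds it. The stand is a lock block (60 x 60 mm, 26 to 50 mm above the worktop) with a vertical 15 mm bushing through it, and on its +y side a rimmed tray (110 x 125 mm, up to 49 mm high).
- stand_mouth (a point): Centre of the bushing's mouth on the lock block's flat top, 50 mm above the worktop; axes parallel to the track's. Two spring balls in the bushing, 7 mm below it, snap into the pin's groove when the pin is home. About 12 N pulls the pin out of them; going in, they draw it home over the last 3 mm; elsewhere they rub with about 2 N.
- pin: Quick-release pin, upright. Origin: centre of the underside of its shoulder (23 mm wide), which lies on the block when home; z up. Below, a 14 mm steel shaft 42 mm long, its last 4 mm tapered. Above, a black handle 36 mm (pin x) by 18 mm (pin y, grip across it), 6 to 36 mm above the origin.
- pin_tip (a point): Centre of the pin's flat 11 mm tip, 42 mm below the pin's origin. Home, it is 15 mm below the flat steel between the holes; with the pin raised 16 to 22 mm it clears the track yet stays in the bushing, so that the pin can move the stand along.
- dropper: Bystander: small brown dropper bottle with a black top, 25 mm wide, 83 mm high. Origin at its underside.
- spool: Bystander: reel of white thread, 29 mm wide, 40 mm high. Origin at its underside.
- pill_bottle: Bystander: white tablet bottle, 37 mm wide, 78 mm high. Origin at its underside.
- tape_roll: Bystander: roll of tape lying flat, 96 mm wide, 25 mm high. Origin at its underside.
Things that resemble listed ones, but are neither listed nor needed, are in the scene too. Leave any orange or yellow look-alike of the pin alone.

How it is judged:
By the outcome, as a careful person would: the job done as asked, in the order asked, and still so for the second after the job is handed in, with the robot touching nothing.
It also fails if it takes over 54 s, if anything falls off the work surface, if the arm or the gripper's body presses on something with over 40 N, if the wrist force passes 120 N, or if a joint passes its speed limit or range.

## Working session

There is one attempt and no reset: what is moved stays moved. The work goes in short steps, Python scripts to look and compute and a tool call to move; the robot and the scene stay as the last step left them, time stands still between calls to the robot, and variables do not carry over. Pictures are saved under pics/ and viewed, about 8 in all and at most 12, crops included, and the job is handed in when it is done.

Besides the shell and the picture viewer there is one more tool, called after "Request:" in YAML: its name, and indented under it one key for each argument. step_arm: Moves the arm, as the interface text tells. Its arguments: {"type":"object","properties":{"plan":{"type":"array"}},"required":["plan"]}

```bash
mkdir -p pics; cat > h.py <<'E'
import numpy as np, cv2
from bench import robot, cams
from scipy.spatial.transform import Rotation as R
def snap(n,f):
    o=robot.get_obs(); s=cams.snapshot(n); cv2.imwrite('pics/'+f,s['frame'][:,:,::-1])
    d={k:v for k,v in s.items() if k!='frame'}; d['obs']=o; 
    import pickle; pickle.dump((s,o),open('pics/'+f+'.pkl','wb')); return s,o
def cam(f):
    import pickle; s,o=pickle.load(open('pics/'+f+'.pkl','rb')); K=np.array(s['camera_matrix'])
    if 'T_tool_cam' in s:
        T=np.eye(4);T[:3,:3]=rot(o['ee_rot']);T[:3,3]=o['tool_pos'];T=T@np.array(s['T_tool_cam']);return K,T[:3,:3],T[:3,3],s['frame']
    return K,rot(s['attitude']),np.array(s['origin']),s['frame']
def rot(a):
    a=np.array(a,float)
    return a if a.shape==(3,3) else R.from_euler('xyz',a).as_matrix()
def px2w(f,uv,z):
    K,A,o,_=cam(f); d=A@np.linalg.inv(K)@np.array([uv[0],uv[1],1.]); return o+d*(z-o[2])/d[2]
def w2px(f,p):
    K,A,o,_=cam(f); q=K@(A.T@(np.array(p)-o)); return q[:2]/q[2]
E
python3 - <<'E'
from h import *
s,o=snap('top','t0.png'); print({k:v for k,v in s.items() if k!='frame'}); s2,_=snap('scene','s0.png')
print(o)
a=np.hstack([s['frame'],s2['frame']])[:,:,::-1]
cv2.imwrite('pics/t0b.png',cv2.resize(s['frame'][:,:,::-1],(800,600),interpolation=cv2.INTER_CUBIC))
E
```

```text
{'camera_matrix': array([[449.45134202,   0.        , 260.2997845 ],
       [  0.        , 449.45134202, 191.83300223],
       [  0.        ,   0.        ,   1.        ]]), 'origin': array([ 0.36806257, -0.01074865,  1.39973481]), 'attitude': array([-2.96303517e+00,  1.86779420e-03, -1.59230857e+00])}
{'time': 0.0, 'joint_positions': array([-1.31312562e+00,  8.79397656e-02,  1.37224453e+00, -2.72088535e-05,
        1.68361910e+00, -1.03090882e-01]), 'qvel': array([-1.14996072e-03,  4.22020931e-05,  8.14002119e-04,  6.20922403e-04,
        2.03568240e-04, -1.20201426e-03]), 'joint_torque': array([ 2.07865305e-03, -3.40182924e+01, -3.02424538e+01,  7.19081168e-02,
        3.29181016e-02, -1.82506283e-04]), 'tool_pos': array([ 0.19397639, -0.51400247,  0.17881752]), 'ee_rot': array([-3.13939086e+00, -2.00605168e-04,  3.60758336e-01]), 'wrist_force': array([-0.71296673,  0.14645252,  1.32665191]), 'wrist_torque': array([-0.02636112, -0.03481754,  0.04634588]), 'width': 0.09405351670640275}
```

View pics/t0b.png

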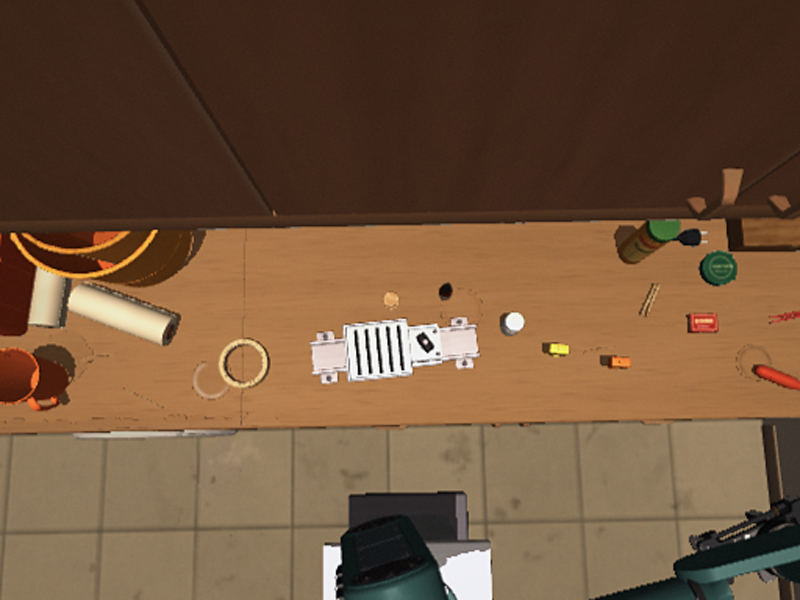

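View pics/s0.png

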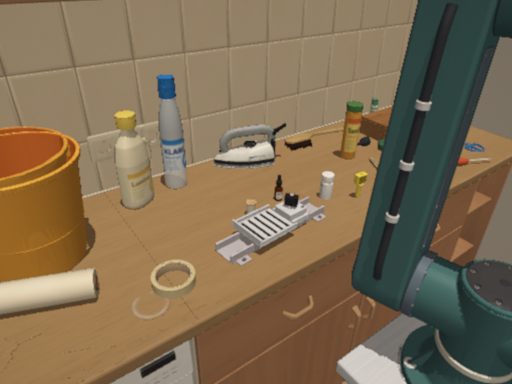

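The black-handled pin is at (426,342) in the top view, standing in the lock block. Yellow (558,349) and orange (619,361) are the look-alikes to leave alone. The tray points to image left, which is roughly world +y.

```bash
python3 - <<'E'
from h import *
f='t0.png'
for n,uv,z in [('pin',(426,342),.086),('trackR',(478,341),.024),('trackL',(311,356),.024),('dropper',(445,290),.083),('spool',(391,299),.04),('pill',(512,322),.078),('tape',(244,362),.025),('yel',(558,349),.03)]:
    print(n,px2w(f,np.array(uv)*.64,z).round(3))
s=cv2.imread('pics/t0.png')[170:270,180:360]
cv2.imwrite('pics/t0c.png',cv2.resize(s,None,fx=4.4,fy=4.4,interpolation=cv2.INTER_CUBIC))
E
```

```text
pin [ 0.524 -0.048  0.086]
trackR [ 0.531 -0.152  0.024]
trackL [0.508 0.177 0.024]
dropper [ 0.623 -0.087  0.083]
spool [0.616 0.017 0.04 ]
pill [ 0.559 -0.213  0.078]
tape [0.499 0.308 0.025]
yel [ 0.511 -0.307  0.03 ]
```

View pics/t0c.png

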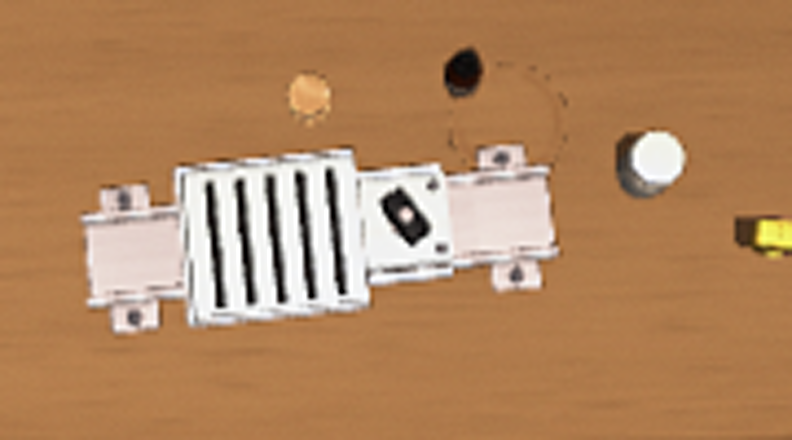

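Track length comes out at 330 mm and the pin lies where the first hole must be, so the estimate is consistent. Heading above it.

Request:
step_arm:
  plan:
    - [[24, 34, 0, 0.03, 100], [48, 68, 0, 0.06, 100], [72, 102, 0, 0.09, 100], [96, 136, 0, 0.12, 100], [120, 170, 0, 0.15, 80], [144, 204, 0, 0.18, 60], [167, 236, 0, 0.2, 60], [190, 268, 0, 0.2, 60]]

```text
time: 0.77
tool_pos: [0.3847, -0.2446, 0.1797]
ee_rot: [-3.141, 0.0, 0.561]
wrist_force: [1.1, 0.5, -0.2]
width: 0.0706
```

Request:
step_arm:
  plan:
    - [[24, 34, 0, 0, 60], [48, 68, 0, 0, 60], [72, 102, 0, 0, 60], [96, 136, 0, 0, 60], [120, 170, 0, 0, 60], [140, 199, 0, 0, 60], [140, 199, 0, 0, 60], [140, 199, 0, 0, 60]]

```text
time: 1.43
tool_pos: [0.5242, -0.0461, 0.179]
ee_rot: [-3.141, 0.002, 0.564]
wrist_force: [-0.3, -0.4, 0.2]
width: 0.0564
```

```bash
python3 - <<'E'
from h import *
s,o=snap('wrist','w1.png'); print(o); print(s['T_tool_cam'],w2px('w1.png',[.524,-.048,.086]))
cv2.imwrite('pics/w1b.png',cv2.resize(s['frame'][:,:,::-1],(800,600),interpolation=cv2.INTER_CUBIC))
E
```

```text
{'time': 1.4333, 'joint_positions': array([-1.95085802e-01,  3.61934319e-02,  1.42650252e+00, -4.92642522e-04,
        1.68098031e+00,  8.11184445e-01]), 'qvel': array([-0.05261736, -0.02294787,  0.016695  , -0.01333506,  0.00536133,
       -0.00465641]), 'joint_torque': array([  1.21015906, -31.56006217, -30.59572935,   0.24838896,
        -0.09804608,   0.04883642]), 'tool_pos': array([ 0.52422217, -0.04607909,  0.17898301]), 'ee_rot': array([-3.14051294e+00,  1.84809640e-03,  5.64473416e-01]), 'wrist_force': array([-0.29108504, -0.38028218,  0.2159797 ]), 'wrist_torque': array([-0.01227113, -0.03263142,  0.02016887]), 'width': 0.056402030140613874}
[[-4.56570095e-04 -9.61238706e-01 -2.75717139e-01  7.97508967e-02]
 [ 9.99999667e-01 -2.52344320e-04 -7.76182487e-04 -5.21291523e-04]
 [ 6.76520996e-04 -2.75717402e-01  9.61238501e-01 -2.04394151e-01]
 [ 0.00000000e+00  0.00000000e+00  0.00000000e+00  1.00000000e+00]] [260.74400874 181.52354826]
```

View pics/w1b.png

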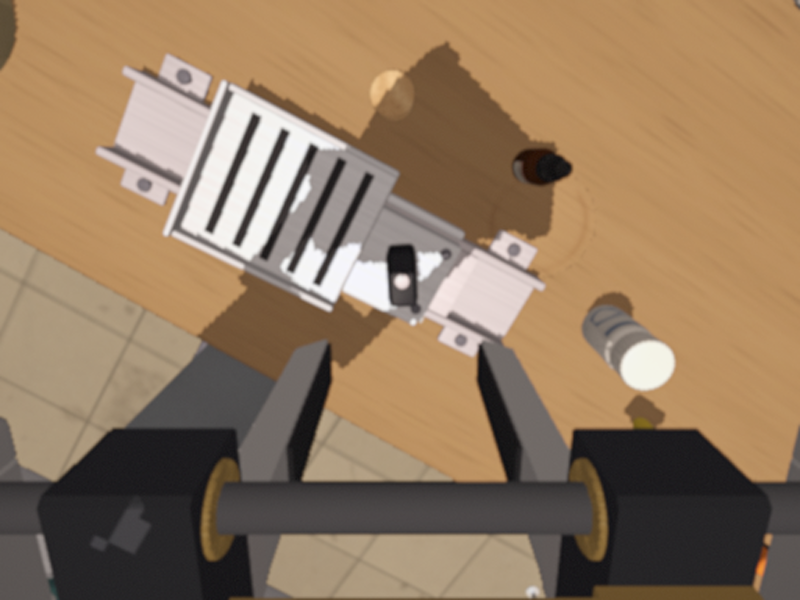

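```bash
python3 - <<'E'
from h import *
f='w1.png'; K,A,o,fr=cam(f); print(K[0,0])
p=px2w(f,(402/1.5625,281/1.5625),.086); print('dot',p)
yaw=.564
im=cv2.resize(fr[:,:,::-1],None,fx=4,fy=4,interpolation=cv2.INTER_CUBIC)
def poly(pts,c):
    q=np.array([w2px(f,x)*4 for x in pts]).astype(int); cv2.polylines(im,[q],True,c,1)
def box(cx,cy,a,z,lx,ly,c):
    u=np.array([np.cos(a),np.sin(a)]);v=np.array([-u[1],u[0]])
    poly([np.r_[np.array([cx,cy])+sx*u*lx/2+sy*v*ly/2,z] for sx,sy in [(1,1),(1,-1),(-1,-1),(-1,1)]],c)
for a,c in [(.564,(0,255,0)),(.62,(0,0,255))]:
    box(p[0],p[1],a,.086,.036,.018,c)
box(p[0],p[1],.564,.056,.036,.018,(255,255,0))
box(p[0],p[1],.07,.050,.060,.060,(255,0,255))
tc=p[:2]+.06*np.array([-np.sin(.07),np.cos(.07)]); box(tc[0],tc[1],.07,.024,.064,.33,(255,0,0))
cv2.imwrite('pics/w1c.png',im[420:1000,640:1440])
E
```

```text
318.6996924949755
dot [ 0.52363296 -0.04427105  0.086     ]
```

View pics/w1c.png

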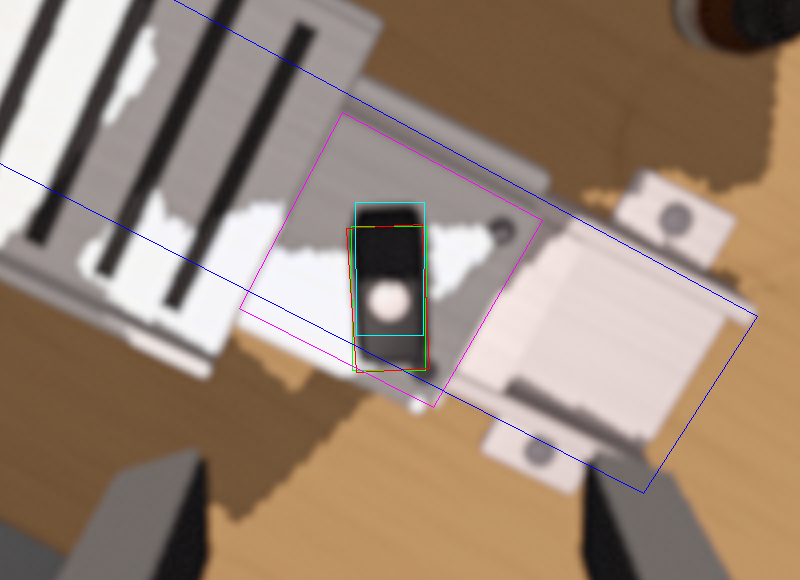

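The wireframe fits the black handle (crop centre 388,300), and the yaw matches the tool within a few hundredths. Descending to TCP z ≈ 0.061 and gripping.

Request:
step_arm:
  plan:
    - [[0, 1, -30, 0, 60], [0, 1, -60, 0, 50], [0, 1, -85, 0, 45], [0, 1, -105, 0, 45], [0, 1, -113, 0, 45], [0, 1, -118, 0, 45], [0, 1, -118, 0, 45], [0, 1, -118, 0, 45]]

```text
time: 2.15
tool_pos: [0.5248, -0.0474, 0.0634]
ee_rot: [3.14, -0.002, 0.56]
wrist_force: [0.6, 0.6, 1.1]
width: 0.0422
```

Request:
step_arm:
  plan:
    - [[0, 0, 0, 0, 20], [0, 0, 0, 0, 10], [0, 0, 0, 0, 0], [0, 0, 0, 0, 0], [0, 0, 0, 0, 0], [0, 0, 0, 0, 0]]

```text
time: 2.65
tool_pos: [0.5243, -0.0466, 0.0622]
ee_rot: [3.141, -0.0, 0.561]
wrist_force: [0.5, -0.5, 0.7]
width: 0.0062
```

Width 6 mm is less than the 18 mm handle, so something is off; I'll look.

```bash
python3 - <<'E'
from h import *
s,o=snap('wrist','w2.png'); print(o['width'],o['tool_pos'],o['wrist_force'])
s2,_=snap('scene','s2.png')
a=cv2.resize(s['frame'][120:330,130:390,::-1],(390,315));b=cv2.resize(s2['frame'][150:290,190:360,::-1],(390,321))[:315]
cv2.imwrite('pics/w2b.png',np.hstack([a,b]))
E
```

```text
0.00615023804442787 [ 0.52426344 -0.0465507   0.06217326] [ 0.50315519 -0.4816848   0.70735431]
```

View pics/w2b.png

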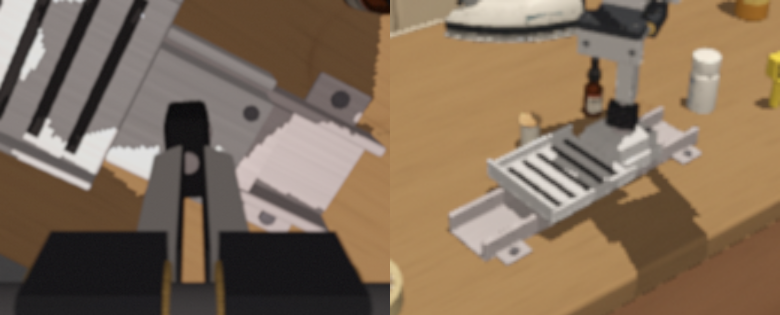

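```bash
python3 - <<'E'
from h import *
f='w2.png'; K,A,o,fr=cam(f)
im=cv2.resize(fr[:,:,::-1],None,fx=5,fy=5,interpolation=cv2.INTER_CUBIC)
t=np.array([.52426,-.04655]); a=.561;u=np.array([np.cos(a),np.sin(a)]);v=np.array([-u[1],u[0]])
def box(c,z,lx,ly,col):
    q=np.array([w2px(f,np.r_[c+sx*u*lx/2+sy*v*ly/2,z])*5 for sx,sy in [(1,1),(1,-1),(-1,-1),(-1,1)]]).astype(int); cv2.polylines(im,[q],True,col,1)
box(t,.062,.016,.006,(0,0,255)); box(t,.081,.016,.006,(0,255,255))
c=np.array([.5236,-.0450])
box(c,.086,.036,.018,(0,255,0)); box(c,.056,.036,.018,(255,255,0))
for z in (.062,.081,.086): print(z,w2px(f,np.r_[t,z]))
cv2.imwrite('pics/w2c.png',im[780:1360,900:1700])
E
```

```text
0.062 [259.30758652 215.52947247]
0.081 [259.38807479 226.5485158 ]
0.086 [259.41175477 229.79036302]
```

View pics/w2c.png

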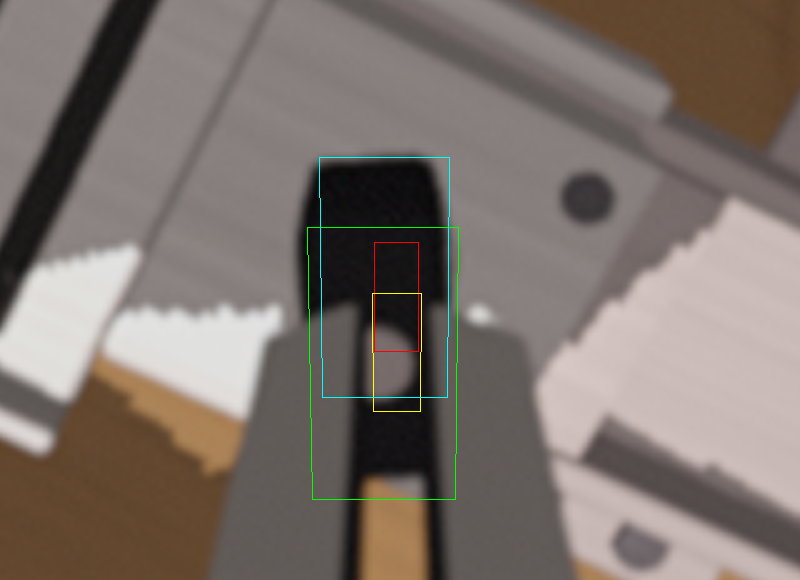

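The camera shows the shut fingers in front of (above) the handle: tip spacing and row put the finger ends about 20–25 mm short of the stated TCP. Nothing was touched (force ≈ 0). I'll open and descend in cautious stages, watching force.

Request:
step_arm:
  plan:
    - [[0, 0, 0, 0, 20], [0, 0, 0, 0, 30], [0, 0, 0, 0, 40], [0, 0, 0, 0, 40], [0, 0, 0, 0, 40], [0, 0, 0, 0, 40]]

```text
time: 3.25
tool_pos: [0.5242, -0.0466, 0.062]
ee_rot: [3.142, 0.0, 0.561]
wrist_force: [0.5, -0.7, 0.1]
width: 0.0363
```

Request:
step_arm:
  plan:
    - [[0, 0, -2, 0, 40], [0, 0, -4, 0, 40], [0, 0, -6, 0, 40], [0, 0, -8, 0, 40], [0, 0, -8, 0, 40], [0, 0, -8, 0, 40]]

```text
time: 3.75
tool_pos: [0.5239, -0.0466, 0.0537]
ee_rot: [-3.141, 0.0, 0.561]
wrist_force: [-0.1, -0.3, 0.9]
width: 0.0377
```

```bash
python3 - <<'E'
from h import *
s,o=snap('wrist','w3.png'); s2,_=snap('scene','s3.png')
a=cv2.resize(s['frame'][120:330,130:390,::-1],(395,319));b=cv2.resize(s2['frame'][170:250,255:335,::-1],(400,319),interpolation=cv2.INTER_CUBIC)
cv2.imwrite('pics/w3b.png',np.hstack([a,b]))
E
```

```text
(no output)
```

View pics/w3b.png

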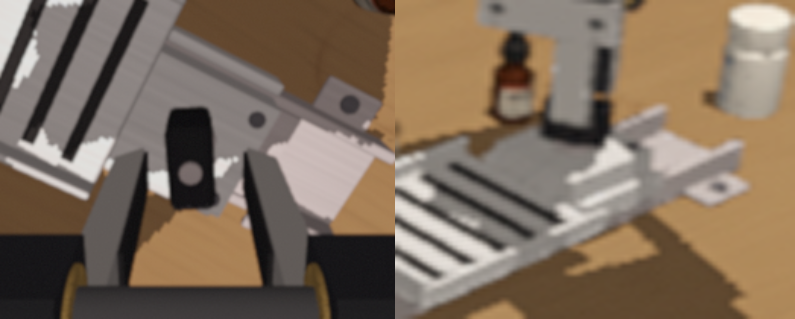

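Request:
step_arm:
  plan:
    - [[0, 0, -2, 0, 40], [0, 0, -4, 0, 40], [0, 0, -5, 0, 40], [0, 0, -5, 0, 40]]

```text
time: 4.18
tool_pos: [0.5238, -0.0466, 0.0485]
ee_rot: [-3.141, 0.001, 0.561]
wrist_force: [-0.3, -0.2, -1.1]
width: 0.0377
```

Request:
step_arm:
  plan:
    - [[0, 0, 0, 0, 20], [0, 0, 0, 0, 10], [0, 0, 0, 0, 5], [0, 0, 0, 0, 5], [0, 0, 0, 0, 5], [0, 0, 0, 0, 5]]

```text
time: 4.68
tool_pos: [0.5238, -0.0461, 0.0491]
ee_rot: [-3.141, 0.0, 0.561]
wrist_force: [-1.6, 2.9, 2.0]
width: 0.0178
```

Gripped: width 17.8 mm. That confirms the finger ends are short of the stated TCP. I'll regrip 7 mm lower for more overlap.

Request:
step_arm:
  plan:
    - [[0, 0, 0, 0, 30], [0, 0, 0, 0, 35], [0, 0, -2, 0, 35], [0, 0, -4, 0, 35], [0, 0, -6, 0, 35], [0, 0, -7, 0, 35], [0, 0, -7, 0, 35]]

```text
time: 5.27
tool_pos: [0.5238, -0.0466, 0.0414]
ee_rot: [-3.141, 0.001, 0.561]
wrist_force: [0.0, 0.1, -0.7]
width: 0.0329
```

Request:
step_arm:
  plan:
    - [[0, 0, 0, 0, 15], [0, 0, 0, 0, 5], [0, 0, 0, 0, 0], [0, 0, 0, 0, 0], [0, 0, 0, 0, 0], [0, 0, 0, 0, 0]]

```text
time: 5.77
tool_pos: [0.524, -0.0461, 0.0422]
ee_rot: [-3.141, -0.0, 0.561]
wrist_force: [-0.6, 2.8, 1.4]
width: 0.0178
```

Request:
step_arm:
  plan:
    - [[0, 0.5, 1.5, 0, 0], [0, 0.5, 3, 0, 0], [0, 0.5, 4, 0, 0], [0, 0.5, 5, 0, 0], [0, 0.5, 6, 0, 0], [0, 0.5, 7, 0, 0]]

```text
time: 6.27
tool_pos: [0.5237, -0.0462, 0.0487]
ee_rot: [-3.141, 0.001, 0.561]
wrist_force: [1.0, 0.2, -6.5]
width: 0.0177
```

Request:
step_arm:
  plan:
    - [[0, 0, 2, 0, 0], [0, 0, 4, 0, 0], [0, 0, 6, 0, 0], [0, 0, 8, 0, 0], [0, 0, 10, 0, 0], [0, 0, 12, 0, 0], [0, 0, 12, 0, 0], [0, 0, 12, 0, 0]]

```text
time: 6.93
tool_pos: [0.5243, -0.0461, 0.0623]
ee_rot: [3.141, -0.001, 0.561]
wrist_force: [-1.7, 0.8, -2.8]
width: 0.0179
```

```bash
python3 - <<'E'
from h import *
s,o=snap('wrist','w4.png'); s2,_=snap('scene','s4.png'); print(o['wrist_force'],o['tool_pos'])
a=cv2.resize(s['frame'][120:330,130:390,::-1],(395,319));b=cv2.resize(s2['frame'][170:250,255:335,::-1],(400,319),interpolation=cv2.INTER_CUBIC)
cv2.imwrite('pics/w4b.png',np.hstack([a,b]))
E
```

```text
[-1.68697265  0.7775359  -2.8059167 ] [ 0.52431796 -0.04611726  0.06228766]
```

View pics/w4b.png

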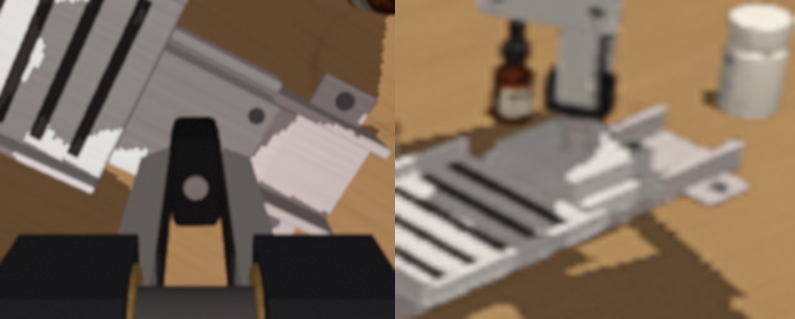

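The scene crop shows the pin's shaft between the shoulder and the block: raised about 19 mm and still in the bushing. Sliding along the track to just short of the search zone.

Request:
step_arm:
  plan:
    - [[-0.3, 4, 0, 0, 0], [-0.7, 10, 0, 0, 0], [-1.3, 18, 0, 0, 0], [-1.9, 27, 0, 0, 0], [-2.5, 36, 0, 0, 0], [-3, 43, 0, 0, 0], [-3.4, 48, 0, 0, 0], [-3.4, 48, 0, 0, 0]]

```text
time: 7.7
tool_pos: [0.5204, 0.004, 0.061]
ee_rot: [-3.14, -0.001, 0.563]
wrist_force: [-4.3, 1.8, 3.2]
width: 0.0179
```

Request:
step_arm:
  plan:
    - [[0, 0, -1, 0, 0], [0, 0, -2, 0, 0], [0, 0, -3, 0, 0], [0, 0, -4, 0, 0], [0, 0, -4, 0, 0]]

```text
time: 8.12
tool_pos: [0.5205, 0.0027, 0.057]
ee_rot: [-3.14, -0.0, 0.561]
wrist_force: [-4.3, 0.2, 6.3]
width: 0.0176
```

Request:
step_arm:
  plan:
    - [[-0.8, 0, -0.5, 0, 0], [-0.8, 0, -1, 0, 0], [-0.8, 0, -1, 0, 0]]

```text
time: 8.37
tool_pos: [0.5205, 0.0027, 0.057]
ee_rot: [-3.141, -0.002, 0.561]
wrist_force: [-5.6, 0.7, 7.1]
width: 0.0177
```

Request:
step_arm:
  plan:
    - [[-0.1, 1, 0, 0, 0], [-0.2, 2, 0, 0, 0], [-0.3, 3, 0, 0, 0], [-0.4, 4, 0, 0, 0], [-0.4, 5, 0, 0, 0], [-0.5, 6, 0, 0, 0], [-0.5, 6, 0, 0, 0]]

```text
time: 8.95
tool_pos: [0.5204, 0.0052, 0.0571]
ee_rot: [3.136, 0.001, 0.56]
wrist_force: [-4.6, -5.1, 5.8]
width: 0.0177
```

Request:
step_arm:
  plan:
    - [[0, 0, 0, 0, 0], [0, 0, 0, 0, 0], [0, 0, 0, 0, 0]]

```text
time: 9.2
tool_pos: [0.5204, 0.0052, 0.0571]
ee_rot: [3.136, 0.001, 0.56]
wrist_force: [-3.8, -4.7, 6.3]
width: 0.0181
```

Request:
step_arm:
  plan:
    - [[0, 0, 1, 0, 0], [0, 0, 2, 0, 0], [0, 0, 2, 0, 0]]

```text
time: 9.45
tool_pos: [0.5197, 0.0078, 0.0574]
ee_rot: [3.142, -0.0, 0.56]
wrist_force: [-1.9, -1.8, -0.4]
width: 0.0181
```

Request:
step_arm:
  plan:
    - [[-0.1, 1, -0.7, 0, 0], [-0.2, 2, -1, 0, 0], [-0.3, 3, -1, 0, 0], [-0.4, 4, -1, 0, 0], [-0.4, 5, -1, 0, 0], [-0.5, 6, -1, 0, 0], [-0.5, 6, -1, 0, 0]]

```text
time: 10.03
tool_pos: [0.5191, 0.0142, 0.0571]
ee_rot: [3.142, -0.001, 0.561]
wrist_force: [-1.5, -2.9, 0.8]
width: 0.0178
```

Request:
step_arm:
  plan:
    - [[-0.1, 1, -0.4, 0, 0], [-0.2, 2, -0.4, 0, 0], [-0.3, 3, -0.4, 0, 0], [-0.3, 4, -0.4, 0, 0], [-0.4, 5, -0.4, 0, 0], [-0.5, 6, -0.4, 0, 0], [-0.5, 6, -0.4, 0, 0]]

```text
time: 10.62
tool_pos: [0.5186, 0.0199, 0.0569]
ee_rot: [3.141, -0.0, 0.561]
wrist_force: [-2.7, -3.6, 4.7]
width: 0.0175
```

Request:
step_arm:
  plan:
    - [[-0.1, 1, 0, 0, 0], [-0.2, 2, 0, 0, 0], [-0.3, 3, 0, 0, 0], [-0.3, 4, 0, 0, 0], [-0.4, 5, 0, 0, 0], [-0.5, 6, 0, 0, 0], [-0.5, 6, 0, 0, 0]]

```text
time: 11.2
tool_pos: [0.5179, 0.0268, 0.0566]
ee_rot: [-3.141, -0.001, 0.561]
wrist_force: [-2.4, -0.4, 5.1]
width: 0.0175
```

Request:
step_arm:
  plan:
    - [[-0.1, 1, 0, 0, 0], [-0.2, 2, 0, 0, 0], [-0.3, 3, 0, 0, 0], [-0.3, 4, 0, 0, 0], [-0.4, 5, 0, 0, 0], [-0.5, 6, 0, 0, 0], [-0.5, 6, 0, 0, 0]]

```text
time: 11.78
tool_pos: [0.5177, 0.0302, 0.0567]
ee_rot: [3.138, 0.001, 0.56]
wrist_force: [-2.3, -6.0, 4.1]
width: 0.0174
```

Lag and side force suggest the tip may have caught an edge; pressing down a little to test.

Request:
step_arm:
  plan:
    - [[0, -1, -0.7, 0, 0], [0, -2, -1.4, 0, 0], [0, -2.5, -2, 0, 0], [0, -2.5, -2, 0, 0]]

```text
time: 12.12
tool_pos: [0.5179, 0.0296, 0.0565]
ee_rot: [3.141, -0.002, 0.561]
wrist_force: [-3.5, -3.6, 10.4]
width: 0.0176
```

Still solid steel at travel ≈ 76 mm. Switching to discrete probes: lift, shift 3 mm, press gently, read z.

Request:
step_arm:
  plan:
    - [[0, 0, 2, 0, 0], [0, 1, 3.5, 0, 0], [-0.2, 3, 3.5, 0, 0], [-0.2, 3, 2, 0, 0], [-0.2, 3, 0, 0, 0], [-0.2, 3, 0, 0, 0]]

```text
time: 12.62
tool_pos: [0.5176, 0.0333, 0.0569]
ee_rot: [-3.141, -0.002, 0.561]
wrist_force: [-4.2, -0.2, 11.8]
width: 0.0179
```

Request:
step_arm:
  plan:
    - [[0, 0, 2, 0, 0], [0, 1, 3.5, 0, 0], [-0.2, 3, 3.5, 0, 0], [-0.2, 3, 2, 0, 0], [-0.2, 3, 0, 0, 0], [-0.2, 3, 0, 0, 0]]

```text
time: 13.12
tool_pos: [0.5173, 0.036, 0.057]
ee_rot: [-3.141, -0.001, 0.561]
wrist_force: [-3.4, -0.5, 10.1]
width: 0.0177
```

Request:
step_arm:
  plan:
    - [[0, 0, 2, 0, 0], [0, 1, 3.5, 0, 0], [-0.3, 3, 3.5, 0, 0], [-0.3, 3, 2, 0, 0], [-0.3, 3, 0, 0, 0], [-0.3, 3, 0, 0, 0]]

```text
time: 13.62
tool_pos: [0.5171, 0.0388, 0.057]
ee_rot: [3.141, -0.001, 0.561]
wrist_force: [-4.7, -0.1, 10.4]
width: 0.0177
```

Request:
step_arm:
  plan:
    - [[0, 0, 2, 0, 0], [0, 1, 3.5, 0, 0], [-0.3, 3, 3.5, 0, 0], [-0.3, 3, 2, 0, 0], [-0.3, 3, 0, 0, 0], [-0.3, 3, 0, 0, 0]]

```text
time: 14.12
tool_pos: [0.5168, 0.0418, 0.057]
ee_rot: [3.141, -0.001, 0.561]
wrist_force: [-4.3, -0.7, 10.1]
width: 0.0176
```

Nothing from 76 to 88 mm. During the light slide Fz was oddly low near 60 mm; going back to probe there.

Request:
step_arm:
  plan:
    - [[0, 0, 2, 0, 0], [0.3, -4, 3.5, 0, 0], [0.8, -11, 3.5, 0, 0], [1.4, -19, 3.5, 0, 0], [1.9, -25, 3.5, 0, 0], [2.1, -27.5, 3.5, 0, 0], [2.1, -27.5, 2, 0, 0], [2.1, -27.5, 0, 0, 0]]

```text
time: 14.78
tool_pos: [0.5194, 0.0126, 0.0569]
ee_rot: [3.139, -0.001, 0.56]
wrist_force: [-4.4, -0.1, 17.2]
width: 0.0178
```

Request:
step_arm:
  plan:
    - [[0, 0, 0, 0, 0], [0, 0, 0, 0, 0]]

```text
time: 14.95
tool_pos: [0.5193, 0.0127, 0.057]
ee_rot: [3.138, -0.001, 0.56]
wrist_force: [-2.5, -0.7, 8.8]
width: 0.0178
```

Request:
step_arm:
  plan:
    - [[0, 0, 2, 0, 0], [0, 1, 3.5, 0, 0], [-0.3, 3, 3.5, 0, 0], [-0.3, 3, 2, 0, 0], [-0.3, 3, 0, 0, 0], [-0.3, 3, 0, 0, 0]]

```text
time: 15.45
tool_pos: [0.5189, 0.017, 0.057]
ee_rot: [3.14, -0.001, 0.561]
wrist_force: [-3.2, -0.7, 9.5]
width: 0.0175
```

Request:
step_arm:
  plan:
    - [[0, 0, 2, 0, 0], [0, 1, 3.5, 0, 0], [-0.3, 3, 3.5, 0, 0], [-0.3, 3, 2, 0, 0], [-0.3, 3, 0, 0, 0], [-0.3, 3, 0, 0, 0]]

```text
time: 15.95
tool_pos: [0.5185, 0.0206, 0.0567]
ee_rot: [3.142, -0.002, 0.561]
wrist_force: [-2.6, 0.8, 9.3]
width: 0.0178
```

Request:
step_arm:
  plan:
    - [[0, 0, 2, 0, 0], [0, 1, 3.5, 0, 0], [-0.2, 2.5, 3.5, 0, 0], [-0.2, 2.5, 2, 0, 0], [-0.2, 2.5, 0, 0, 0], [-0.2, 2.5, 0, 0, 0]]

```text
time: 16.45
tool_pos: [0.518, 0.0229, 0.0552]
ee_rot: [-3.141, -0.001, 0.561]
wrist_force: [0.5, -0.1, 1.3]
width: 0.018
```

Request:
step_arm:
  plan:
    - [[0, 0, 2, 0, 0], [0, 1, 3.5, 0, 0], [-0.2, 2.5, 3.5, 0, 0], [-0.2, 2.5, 2, 0, 0], [-0.2, 2.5, 0, 0, 0], [-0.2, 2.5, 0, 0, 0]]

```text
time: 16.95
tool_pos: [0.5178, 0.025, 0.0552]
ee_rot: [3.141, -0.001, 0.561]
wrist_force: [0.0, -1.0, 1.1]
width: 0.0177
```

Hole found: z dropped and Fz vanished at y ≈ 0.023–0.025 (travel ≈ 70 mm). Pressing down gently.

Request:
step_arm:
  plan:
    - [[0, -0.4, -1, 0, 0], [0, -0.4, -2, 0, 0], [0, -0.4, -3, 0, 0], [0, -0.4, -4, 0, 0], [0, -0.4, -4, 0, 0]]

```text
time: 17.37
tool_pos: [0.5175, 0.0248, 0.0501]
ee_rot: [-3.141, -0.0, 0.561]
wrist_force: [0.1, 0.1, -0.4]
width: 0.0176
```

Request:
step_arm:
  plan:
    - [[0, 0, -1.5, 0, 0], [0, 0, -3, 0, 0], [0, 0, -4.5, 0, 0], [0, 0, -6, 0, 0], [0, 0, -7, 0, 0], [0, 0, -8, 0, 0], [0, 0, -9, 0, 0], [0, 0, -9, 0, 0]]

```text
time: 18.03
tool_pos: [0.5176, 0.0244, 0.0421]
ee_rot: [3.141, -0.0, 0.561]
wrist_force: [0.6, 0.7, 2.5]
width: 0.0177
```

Request:
step_arm:
  plan:
    - [[0, 0, -1, 0, 0], [0, 0, -2, 0, 0], [0, 0, -3, 0, 0], [0, 0, -3, 0, 0], [0, 0, -3, 0, 0]]

```text
time: 18.45
tool_pos: [0.5178, 0.0244, 0.042]
ee_rot: [3.141, -0.001, 0.561]
wrist_force: [-3.8, 0.5, 14.5]
width: 0.0176
```

Hard stop at the original home height. Small tug test (well below 12 N), then back to neutral.

Request:
step_arm:
  plan:
    - [[0, 0, 1.5, 0, 0], [0, 0, 3, 0, 0], [0, 0, 4, 0, 0], [0, 0, 4, 0, 0]]

```text
time: 18.78
tool_pos: [0.5176, 0.0244, 0.0421]
ee_rot: [3.141, 0.0, 0.561]
wrist_force: [1.9, 0.1, -0.2]
width: 0.0178
```

Request:
step_arm:
  plan:
    - [[0, 0, 1, 0, 0], [0, 0, 1.5, 0, 0], [0, 0, 1.5, 0, 0]]

```text
time: 19.03
tool_pos: [0.517, 0.0245, 0.0425]
ee_rot: [-3.141, 0.001, 0.561]
wrist_force: [5.1, 0.3, -9.3]
width: 0.0176
```

Held 9 N without lifting, so it is latched. Reseat, release, withdraw.

Request:
step_arm:
  plan:
    - [[0, 0, -2, 0, 0], [0, 0, -4, 0, 0], [0, 0, -4, 0, 0], [0, 0, -2, 0, 0], [0, 0, -1.5, 0, 0], [0, 0, -1.5, 0, 0]]

```text
time: 19.53
tool_pos: [0.5172, 0.0245, 0.0423]
ee_rot: [-3.141, 0.001, 0.561]
wrist_force: [2.0, 0.6, -3.6]
width: 0.0177
```

Request:
step_arm:
  plan:
    - [[0, 0, 0, 0, 25], [0, 0, 0, 0, 40], [0, 0, 0, 0, 40], [0, 0, 0, 0, 40], [0, 0, 0, 0, 40], [0, 0, 0, 0, 40]]

```text
time: 20.03
tool_pos: [0.5176, 0.0245, 0.0428]
ee_rot: [3.141, -0.0, 0.561]
wrist_force: [-0.4, -0.9, -0.3]
width: 0.0378
```

Request:
step_arm:
  plan:
    - [[0, 0, 5, 0, 40], [0, 0, 15, 0, 40], [0, 0, 30, 0, 40], [0, 0, 50, 0, 40], [0, 0, 75, 0, 40], [0, 0, 100, 0, 40], [0, 0, 115, 0, 40], [0, 0, 115, 0, 40]]

```text
time: 20.7
tool_pos: [0.5204, 0.0243, 0.1635]
ee_rot: [3.136, -0.008, 0.561]
wrist_force: [-0.1, -1.2, 0.4]
width: 0.0376
```

```bash
python3 - <<'E'
from h import *
s,o=snap('wrist','w5.png'); s2,_=snap('scene','s5.png'); print(o['wrist_force'],o['tool_pos'])
a=cv2.resize(s['frame'][:300,60:460,::-1],(400,300));b=cv2.resize(s2['frame'][150:270,190:350,::-1],(400,300),interpolation=cv2.INTER_CUBIC)
cv2.imwrite('pics/w5b.png',np.hstack([a,b]))
E
```

```text
[-0.05706788 -1.16620823  0.35797335] [0.52036736 0.02433442 0.16345464]
```

View pics/w5b.png

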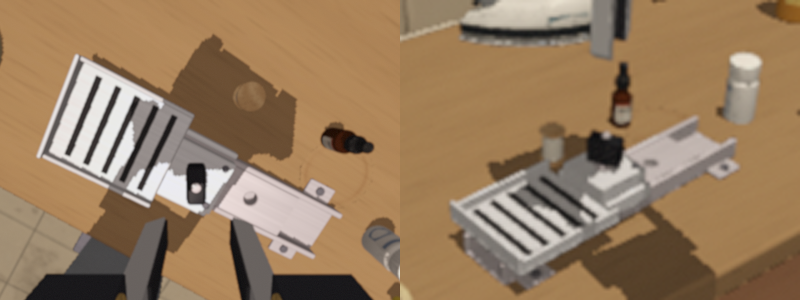

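The view shows the pin seated in the block, the first hole now exposed behind it (wrist crop 250,198), and the dropper, spool and pill bottle upright. Handing in.

```bash
python3 -c "
from bench import robot; print(robot.close_job())"
```

```text
the job is handed in; nothing more can be done
None
```

The iron stand is locked at the second hole, about 70 mm along the track. I pulled the pin, slid the stand, found the hole with the pin tip, pushed the pin home, let go and handed the job in at about 21 s.

- **Pin seated:** it met a hard stop at about 14 N, with the gripper at its original home height (0.042 m, as before). It then held against a 9 N upward tug without lifting.
- **Final picture:** the pin sits upright in the block with the first hole exposed behind it. The dropper, spool and pill bottle are standing where they were. The tape roll was outside the last crops, but the arm never went near it. The orange and yellow look-alikes were not approached.
- **Forces:** the highest reading was about 17 N, at the end of a move during the search; brief peaks between readings would not show.

Two things disagreed along the way:

- **Grip height:** the first grip closed just above the handle without touching it. The fingertips seem to end about 20–25 mm short of the stated tool point, so I gripped lower.
- **Missed hole:** the first light slide passed over the hole without noticing it. Lifting, shifting and pressing in small steps then found it.

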